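# Shut off and vent the leak-test board

### The arm

A 6-joint arm with a two-finger parallel gripper is mounted at the origin on a cart in front of the work surface, level with it; the furniture and walls round the work are solid. World frame = base frame: x ahead of the robot, y to its left, z up, the work surface at z = 0. Lengths are in mm, angles in rad, forces in N, time in s.
With the tool pointing down it reaches from about 275 to 1000 mm from the base axis. Payload 8.4 kg.
Tool frame: the origin (TCP) lies midway between the tips of the shut fingers; the grasp point (between the pads) lies 19 mm behind it; z points along the fingers, y is the direction in which the jaws open and shut (so a half turn about z gives the same grasp; the last joint's range is limited). The gripper opens to 85 mm and grips with 20 to 120 N. Pads are 22 mm wide; open, the fingers measure 114 mm over their backs; the gripper's body (76 mm by 85 mm) begins 54 mm behind the grasp point. The pads swing forward as they close: fully open they stand 13 mm farther back than shut.
Start: joints at [-1.165, 0.353, 1.633, -0, 1.155, -0.002], TCP at [247.868, -573.75, 198.481] pointing down, gripper open.
Joint ranges: [-2.63, 2.63], [-0.92, 2.1], [0.06, 2.66], [-1.3, 4.44], [0, 2.69], [-3.02, 3.02]. Speed limits (rad/s): [2.22, 2.22, 2.79, 3.14, 3.14, 3.14].

### API

Orientations are given as [roll, pitch, yaw] about the fixed x, y, z axes, in that order (R = Rz(yaw) Ry(pitch) Rx(roll)).
In Python, from rig import r gives the robot as it stands. The module is installed in compiled form; this text tells all that it offers.
- The arm moves only by the tool drive_tool, never from a script. Its argument "moves" is a list of rows, each a list of 3 entries, a list of its own where there are three numbers: the closure, from 0 (fully open) to 1 (shut), then the shift along the tool's x, y, z in cm, then the turn about the tool's z in degrees. In form: [[claw, [dx, dy, dz], roll], ...]. A call has 1 to 12 rows; each row is the pose to reach, as a shift and turn from the pose measured when the call began, along the tool's axes at that moment; what a row does not reach only later rows make up. A row lasts 1/8 s, in which the tool goes at most 62.5 mm and 10.7 degrees, less where a joint would pass 70% of its speed; a pose out of reach is approached as far as the arm can. A call with a gripper value outside its range is refused whole. The fingers move at their own pace and stop on an object; "grip_force" is the grip in N (left out, the last holds). Time passes only in rows, so rows that repeat a pose let the fingers close. It gives the time, the measured TCP pose, the force and the opening at its end, in the units of the state.
- r.sense(): the state, without advancing time (a new reading comes with each control period).
- r.grab_frame(name): name is "scene" or "top"; returns a dict with "color" (400x640x3 uint8, red, green, blue), "fx", "fy", "cx", "cy" (pixels), "D" ([k1, k2, p1, p2, k3] as OpenCV has them; the pictures are not rectified), "pose" (4x4, takes a point from camera to world coordinates). Camera axes: x right, y up, looking along -z (the intrinsics and any distortion apply to the point x, -y, -z); pixel columns grow to the right and rows downward; lengths in mm; the calibration is good to about 2 mm. A picture is of the moment at which its call begins. There is no depth.
- r.sign_off(): hands the job in, once; it reports no verdict.
Trained networks look in the newest picture that a camera, given by its name, has taken for a name from the list of things; names that differ only in an ending like _2 or _b are one class to them, and where a whole thing is asked for, a point or a joint stands for the part that bears it (a point fixed in the world has none). Each returns a list of dicts, best first, with "score" (0 to 1); they miss things now and then, are a little off and sometimes report something else, mostly with a low value. They report only what shows in the picture. A call takes as long as a camera call.
- r.outline_of(thing, camera): "mask" (400x640 bool, what is visible of it) and "at" ([column, row] in pixels, amid what is visible of it).
- r.spot_point(thing, camera): "at" ([column, row] in pixels: a listed point, or the origin of a listed thing).
The state is a dict: "clock": time; "qpos": joint angles; "qvel": joint speeds; "joint_efforts": joint torques, N m; "eef_pos": TCP position; "tcp_rot": TCP orientation; "contact_force": force on the tool from outside, world axes, zero at the start; "wrist_torque": the same for the moment, N m; "opening": opening from 0.0 (shut) to 1.0 (fully open).
Only numpy, scipy, OpenCV 4.12 (cv2) and the standard library are available. Lean on these libraries where they do the work, as an engineer would, in place of code of your own. Each camera call takes 0.05 s, during which the arm holds its last target.

### The job

The leak test is over: make the test board safe before its fittings are taken off. With a fingertip, push the ball-valve lever a full quarter turn, from lying along its pipe to pointing straight across it towards the reservoir's side of the board, so that the reservoir is shut off; then push in the three black vent buttons one after another, starting with the one next to the valve and working outwards, each gently and well in, so that it stays in. Only push: lift nothing, do not shift the board, and leave the things lying round it alone.

Things in the scene. Friction and masses are not known exactly. Their poses are not given: they have to be found in the camera images.
- test_board: loose plywood board 215 x 430 x 18 mm, 4.2 kg in all, flat on the bench. Origin: centre of underside. x: from the front edge (couplings) to the back edge (reservoir); y: from valve end to far end; z up. Along x = -35 mm: brass valve, then three aluminium blocks 40 x 60 mm, tops 72 mm above the bench, each with a vent button on top and a coupling reaching to x = -89 mm
- valve_lever (a joint): flat red lever of the ball valve, hinged on the upright stem at valve_stem. 0 = along the pipe (open), 1.57 = across it (shut, end stop). It shuts anticlockwise seen from above: from the stem it points to the board's -y at 0, to its +x (back edge) at 1.57. Friction 0.15 N m, stays where left; starts at 0 to 0.3
- valve_stem (a point): fixed on the board: on the lever's hinge axis, 87 mm above the bench, level with the top of the lever's outer half. The lever is 18 mm wide, reaches 90 mm from the stem and rises outwards: 76 to 81 mm above the bench at the stem, 82 to 87 mm at 70 mm from it. Valve body and pipe below it reach no higher than 68 mm
- lever_end (a point): point in the middle of the lever's width, on its top face, 75 mm from the stem; moves with the lever
- vent_near_top (a point): centre of the top of the vent button next to the valve (board y = -45 mm): black mushroom head 28 mm in diameter, 110 mm above the bench when out; moves with the button
- vent_mid_top (a point): the same for the middle vent button (board y = 35 mm)
- vent_far_top (a point): the same for the vent button farthest from the valve (board y = 115 mm)
- vent_near (a joint): how far the button next to the valve is pushed in (m): 0 = out (closed, as it starts), 0.012 = fully in. It slides straight down under about 4 N and stays where it is left
- vent_mid (a joint): the same for the middle button
- vent_far (a joint): the same for the far button
- wrench: bystander: loose adjustable wrench, 192 x 49 x 13 mm, lying on the bench in front of the board. Origin: centre of its underside
- elbow: bystander: loose copper elbow fitting, 51 x 51 x 22 mm, lying in front of the board near its valve end. Origin: centre of its underside
- jar: bystander: loose screw-top jar, 62 mm in diameter, 86 mm high, standing beyond the far end of the board. Origin: centre of its underside
- tape: bystander: loose small roll of tape, 62 mm in diameter, 19 mm high, lying beyond the far end of the board. Origin: centre of its underside
- reservoir_top (a point): fixed on the board: middle of the top of the grey reservoir, a cylinder lying along the board's y (66 mm diameter, 200 mm long, top 85 mm above the bench, its axis 101 mm behind the vents); a gauge on it reaches 130 mm above the bench. A 13 mm copper pipe, top 59 mm above the bench, runs from it round the valve end to the valve

How it is judged (in metres and radians):
On the way, in this order (a step that is already met when the one before it is completed fails the run):
1. the valve is shut: its lever across the pipe (value of joint valve_lever above 1.4 rad), for 0.2 s.
2. the vent next to the valve is pushed in (value of joint vent_near above 0.007 m), for 0.2 s.
3. the middle vent is pushed in (value of joint vent_mid above 0.007 m), for 0.2 s.
4. the far vent is pushed in (value of joint vent_far above 0.007 m), for 0.2 s.
At the end, for the whole second after the job is handed in: The lever stands across the pipe (within 10 degrees of its shut stop), all three vents are in by more than 7 of their 12 mm, the board lies flat within 12 mm of where it was (15 mm at the valve), and the wrench, elbow, jar and tape are within 15 mm of where they were, the jar upright (value of joint valve_lever above 1.4 rad and value of joint each of vent_near, vent_mid, vent_far above 0.007 m and distance of test_board from where it was at the start of the episode below 0.012 m and linear speed of test_board below 0.01 m/s and angle between test_board's own z axis and vertical below 0.03 rad and distance of each of wrench, elbow, jar, tape, valve_stem from where it was at the start of the episode below 0.015 m and angle between jar's own z axis and vertical below 0.1 rad); the robot touches nothing.
It fails at once if a vent was pushed in while the valve was still open (value of joint valve_lever below 1.35 rad and value of joint any of vent_near, vent_mid, vent_far above 0.004 m).
It fails at once if a vent was pushed in before the one nearer the valve ((value of joint vent_near below 0.006 m and value of joint any of vent_mid, vent_far above 0.004 m) or (value of joint vent_mid below 0.006 m and value of joint vent_far above 0.004 m)).
It fails at once if a vent was pushed hard (over 25 N) (contact force between the arm and vent_near above 25 N or contact force between the arm and vent_mid above 25 N or contact force between the arm and vent_far above 25 N).
It fails at once if the board was shoved, lifted or tipped (distance of any of test_board, valve_stem from where it was at the start of the episode above 0.02 m or angle between test_board's own z axis and vertical above 0.06 rad).
It fails at once if a thing lying round the board was moved or lifted (distance of any of wrench, elbow, jar, tape from where it was at the start of the episode above 0.02 m or angle between jar's own z axis and vertical above 0.3 rad).
It also fails if it takes over 53 s, if anything falls off the work surface, if the arm or the gripper's body presses on something with over 40 N, if the wrist force passes 120 N, or if a joint passes its speed limit or range.

## Working session

There is one attempt and no reset: what is moved stays moved. The work goes in short steps, Python scripts to look and compute and a tool call to move; the robot and the scene stay as the last step left them, time stands still between calls to the robot, and variables do not carry over. Pictures are saved under pics/ and viewed, and the job is handed in when it is done.

Besides the shell and the picture viewer there is one more tool, called after "Emit:" by a JSON object that holds its "api" and its "payload". drive_tool: Moves the arm, as the interface text tells. Its arguments: {"type":"object","properties":{"moves":{"type":"array"},"grip_force":{"type":"number"}},"required":["moves"]}

```bash
mkdir -p pics; cat > h.py <<'E'
import numpy as np, cv2
from rig import r
def ray(f,uv):
    K=np.array([[f["fx"],0,f["cx"]],[0,f["fy"],f["cy"]],[0,0,1.]])
    n=cv2.undistortPoints(np.array([[uv]],float),K,np.array(f["D"],float))[0,0]
    P=np.array(f["pose"]); d=P[:3,:3]@np.array([n[0],-n[1],-1.]); return P[:3,3],d
def onz(f,uv,z):
    o,d=ray(f,uv); return o+d*(z-o[2])/d[2]
def tri(a,b):
    (o1,d1),(o2,d2)=a,b
    d1=d1/np.linalg.norm(d1);d2=d2/np.linalg.norm(d2)
    s=np.linalg.lstsq(np.c_[d1,-d2],o2-o1,rcond=None)[0]
    p,q=o1+s[0]*d1,o2+s[1]*d2
    return (p+q)/2,np.linalg.norm(p-q)
E
python3 - <<'E'
from h import *
np.set_printoptions(precision=1,suppress=True)
Z=dict(valve_stem=87,lever_end=87,vent_near_top=110,vent_mid_top=110,vent_far_top=110,reservoir_top=85,test_board=0,wrench=0,elbow=0,jar=0,tape=0)
F={}
for c in("scene","top"):
    F[c]=f=r.grab_frame(c); cv2.imwrite(f"pics/{c}0.png",f["color"][:,:,::-1])
for t in Z:
    R={}
    for c in F:
        for d in r.spot_point(t,c)[:2]:
            print(t,c,round(d["score"],2),np.array(d["at"]),onz(F[c],d["at"],Z[t])); R.setdefault(c,ray(F[c],d["at"]))
    if len(R)==2: print("   tri",*tri(R["scene"],R["top"]))
s=r.sense();print(s)
for c in F: print(c,np.array(F[c]["pose"]))
E
```

```text
valve_stem top 0.69 [371.4 198.8] [537.3 -26.9  87. ]
valve_stem top 0.61 [276.2 222.9] [474.1 208.5  87. ]
lever_end scene 0.53 [343.  163.5] [561.3 -88.9  87. ]
lever_end scene 0.46 [299.4 312.6] [345.  404.3  87. ]
lever_end top 0.78 [399.5 183.5] [577.  -97.8  87. ]
   tri [ 575.1 -102.9   74.3] 9.37488762154807
vent_near_top scene 0.39 [332.3 186.5] [507.3  49.7 110. ]
vent_near_top top 0.59 [340.9 210.1] [505.6  50.4 110. ]
   tri [506.   50.8 111.2] 1.1518258819903398
vent_mid_top scene 0.46 [321.9 203.8] [488.1 125.4 110. ]
vent_mid_top scene 0.16 [373.1 212.3] [366.   76.3 110. ]
vent_mid_top top 0.64 [276.6 223.4] [471.4 204.9 110. ]
vent_mid_top top 0.55 [308.3 219.4] [482.1 128.8 110. ]
   tri [456.7 191.9 173.7] 23.917382089189573
vent_far_top scene 0.57 [307.6 224. ] [472.3 207.4 110. ]
vent_far_top top 0.59 [274.6 223.9] [470.1 209.7 110. ]
   tri [470.2 209.6 112.8] 0.7088801180036503
reservoir_top scene 0.6 [283.7 209.5] [571.9 179.2  85. ]
reservoir_top scene 0.33 [319.4 203.2] [511.7 103.1  85. ]
reservoir_top top 0.88 [291.3 180.3] [581.7 173.6  85. ]
   tri [581.
[... 770 characters left out ...]
 ]
tape top 0.66 [226.2 258.9] [381.  350.6   0. ]
   tri [382.7 354.6 -10.6] 5.015970750390307
{'clock': 1.2, 'qpos': array([-1.2,  0.4,  1.6, -0. ,  1.2, -0. ]), 'qvel': array([ 0., -0., -0., -0.,  0.,  0.]), 'joint_efforts': array([ -0. , -60.5, -34.2,  -0. ,   0. ,   0. ]), 'eef_pos': array([ 247.9, -573.8,  198.5]), 'tcp_rot': array([-3.1,  0. ,  0.4]), 'contact_force': array([0.1, 0.5, 0.4]), 'wrist_torque': array([0. , 0. , 0.1]), 'opening': 1.0000314011472504}
scene [[ -0.8   0.4  -0.5  58.4]
 [ -0.6  -0.5   0.6 749.1]
 [  0.    0.8   0.6 751.4]
 [  0.    0.    0.    1. ]]
top [[  0.    1.   -0.1 413.5]
 [ -1.    0.   -0.  107.4]
 [ -0.    0.1   1.  992. ]
 [  0.    0.    0.    1. ]]
```

```bash
python3 - <<'E'
import cv2
a=cv2.imread("pics/top0.png")[130:310,190:450]; cv2.imwrite("pics/top0c.png",cv2.resize(a,(780,540),interpolation=cv2.INTER_CUBIC))
a=cv2.imread("pics/scene0.png")[110:360,220:450]; cv2.imwrite("pics/scene0c.png",cv2.resize(a,(552,600),interpolation=cv2.INTER_CUBIC))
E
```

```text
(no output)
```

View pics/top0c.png

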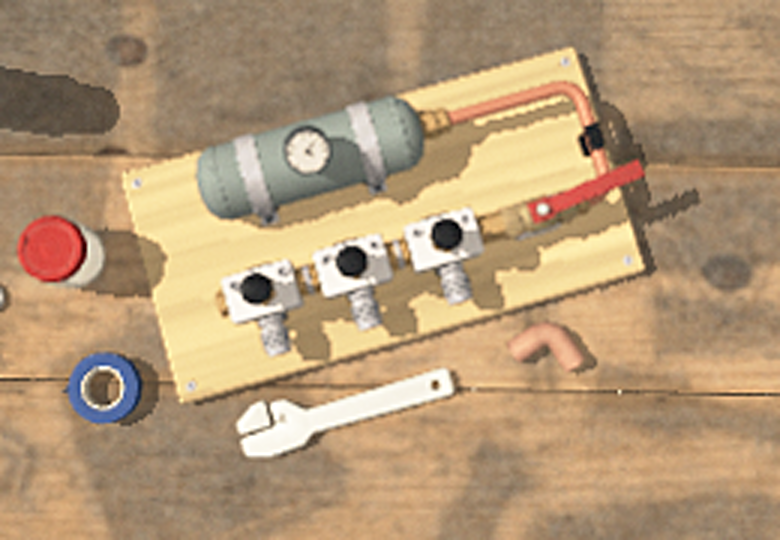

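View pics/scene0c.png

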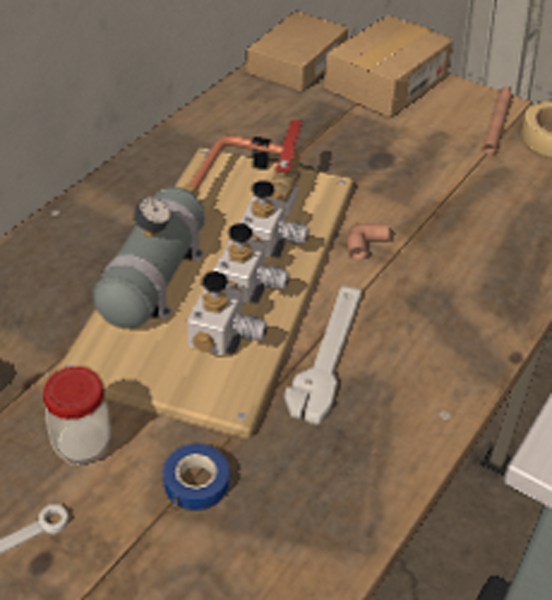

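The top crop shows the stem rivet at about (371,199.7) full-frame px. The buttons are at (338.7,208.3), (307,217.3) and (275.3,226), and the lever points right and slightly up, with its front side clear. The first network hit for `vent_mid` in the top view was wrong, because it was the far button. I'll fit the board pose from several points.

```bash
cat > fit.py <<'E'
from h import *
from scipy.optimize import least_squares
def proj(f,P):
    W=np.linalg.inv(np.array(f["pose"])); c=(W[:3,:3]@np.array(P,float).T).T+W[:3,3]
    c=c*[1,-1,-1]; K=np.array([[f["fx"],0,f["cx"]],[0,f["fy"],f["cy"]],[0,0,1.]])
    return cv2.projectPoints(c,np.zeros(3),np.zeros(3),K,np.array(f["D"],float))[0][:,0]
def blob(img,uv,test,rad=7):
    u,v=np.round(uv).astype(int);s=img[v-rad:v+rad+1,u-rad:u+rad+1].astype(float)
    m=test(s); n,l,st,ce=cv2.connectedComponentsWithStats(m.astype(np.uint8)); k=1+np.argmax(st[1:,4])
    return ce[k]+[u-rad,v-rad],st[k,4]
E
python3 - <<'E'
from fit import *
np.set_printoptions(precision=2,suppress=True)
T=r.grab_frame("top");S=r.grab_frame("scene")
blk=lambda s:s.max(2)<60
tb=[(338.7,208.3),(307,217.3),(275.3,226)]
sb=[(220+263/2.4,110+189/2.4),(220+240/2.4,110+233/2.4),(220+215/2.4,110+282/2.4)]
mb=np.array([[-35,-45],[-35,35],[-35,115]],float)
tB=[];sB=[]
for t,s in zip(tb,sb):
    a,n=blob(T["color"],t,blk); b,k=blob(S["color"],s,blk); tB.append(a);sB.append(b)
    print(a,n,b,k,onz(T,a,108),onz(S,b,107),tri(ray(T,a),ray(S,b)))
cor=np.array([[107.5,-215],[-107.5,-215],[-107.5,215],[107.5,215]],float)
tc=[(190+x/3,130+y/3) for x,y in[(572,48),(645,270),(183,402),(122,172)]]
stem=(371,199.7)
def w(p,xy): 
    c,s=np.cos(p[2]),np.sin(p[2]); return np.array(xy)@np.array([[c,s],[-s,c]])+p[:2]
def res(p):
    q=[w(p,mb)-[onz(T,a,107)[:2] for a in tB], w(p,mb)-[onz(S,a,106)[:2] for a in sB],(w(p,cor)-[onz(T,a,18)[:2] for a in tc])*.7]
    return np.concatenate(q).ravel()
o=least_squares(res,[533,111,.22]);p=o.x;print("board",p,res(p).reshape(-1,2))
print("vents",w(p,mb))
st=onz(T,stem,83)[:2];c,s=np.cos(p[2]),np.sin(p[2]);print("stem",st,"in board",np.array([[c,s],[-s,c]])@(st-p[:2]))
for z in(82,87):
  for uv in [(399.5,183.5),(190+640/3,130+170/3)]:
    e=onz(T,uv,z)[:2];d=e-st;print("lever",e,np.linalg.norm(d),"joint",np.arctan2(d[1],d[0])-(p[2]-np.pi/2))
print("reproj stem",proj(T,[[*w(p,[[-35,-125]])[0],87]]))
s=r.sense();print(s["tcp_rot"],s["clock"])
E
```

```text
[338.64 207.64] 73 [329.41 188.52] 46 [511.72  55.8  108.  ] [510.71  58.47 107.  ] (array([512.29,  55.69, 104.49]), np.float64(0.403812652261888))
[307.04 216.75] 71 [319.93 206.7 ] 54 [488.59 131.95 108.  ] [487.59 134.85 107.  ] (array([489.13, 132.19, 104.32]), np.float64(0.5228402098152564))
[275.58 225.94] 65 [309.25 226.98] 63 [465.33 207.42 108.  ] [464.79 210.82 107.  ] (array([466.06, 208.17, 104.13]), np.float64(1.17927243372669))
board [531.92 108.93   0.29] [[-0.53  0.04]
 [-0.32  0.44]
 [ 0.02  1.52]
 [-0.11 -1.62]
 [ 0.1  -1.48]
 [-0.01 -0.93]
 [ 2.71 -1.93]
 [-0.2  -0.71]
 [-1.51  2.88]
 [ 0.22  2.67]]
vents [[511.3   55.78]
 [488.36 132.42]
 [465.41 209.06]]
stem [535.55 -26.47] in board [ -35.37 -130.74]
lever [577.87 -98.94] 83.92070849758571 joint 0.2376526648931101
lever [ 569.92 -108.54] 88.97665086836479 joint 0.10571596861301646
lever [576.96 -97.8 ] 82.48642171505641 joint 0.23512664430816477
lever [ 569.06 -107.35] 87.55083005774024 joint 0.1018940719267194
reproj stem [[368.99 199.98]]
[-3.14  0.    0.41] 1.3
```

```bash
cat > plan.py <<'E'
from fit import *
st=np.array([535.5,-26.5]); by=0.29
def tooldelta(tx,ty,tz):
    s=r.sense();p=s["eef_pos"];y=s["tcp_rot"][2];d=np.array([tx,ty,tz])-p;c,q=np.cos(y),np.sin(y)
    return np.array([d[0]*c+d[1]*q,d[0]*q-d[1]*c,-d[2]])/10
def arc(j,rad=62,off=20):
    f=by-np.pi/2+j;u=np.array([np.cos(f),np.sin(f)]);n=np.array([-u[1],u[0]]);return st+rad*u-off*n,f+np.pi/2
E
python3 - <<'E'
from plan import *
print(r.sense()["tcp_rot"]); p,y=arc(.1,62,42);print(p,y,tooldelta(*p,180))
E
```

```text
[-3.14156489e+00  9.57884964e-06  4.07744052e-01]
[520.22550122 -99.81227515] 0.3900000000000001 [ 43.79912811 -32.7084006    1.84660106]
```

Emit:
{"api": "drive_tool", "payload": {"moves": [[1,[4,-3,0],0],[1,[8,-6,0],0],[1,[12,-9,0],0],[1,[16,-12,0],0],[1,[20,-15,0],0],[1,[24,-18,0],0],[1,[28,-21,0.5],0],[1,[32,-24,1],0],[1,[36,-27,1.5],0],[1,[40,-30,1.8],0],[1,[43.8,-32.7,1.8],0],[1,[43.8,-32.7,1.8],0]], "grip_force": 20}}

```text
clock: 2.8
eef_pos: [521.7, -97.5, 180.6]
tcp_rot: [-3.142, -0.001, 0.411]
contact_force: [0.0, -1.2, 0.4]
opening: 0.002
```

Emit:
{"api": "drive_tool", "payload": {"moves": [[1,[-0.2,0.2,3],0],[1,[-0.2,0.2,6],0],[1,[-0.2,0.2,8.5],0],[1,[-0.2,0.2,10.6],0],[1,[-0.2,0.2,10.6],0],[1,[-0.2,0.2,10.6],0]]}}

```text
clock: 3.55
eef_pos: [521.0, -100.6, 75.3]
tcp_rot: [3.141, -0.001, 0.411]
contact_force: [0.7, -0.4, -0.7]
opening: -0.006
```

```bash
python3 - <<'E'
from plan import *
print(r.sense()["eef_pos"],r.sense()["contact_force"])
for c in("scene","top"):
    f=r.grab_frame(c)["color"][:,:,::-1]
    a=f[140:260,300:440] if c=="top" else f[110:230,290:430]
    cv2.imwrite(f"pics/{c}1.png",cv2.resize(a,(700,600),interpolation=cv2.INTER_CUBIC))
E
```

```text
[ 521.00852426 -100.62483766   75.26678084] [ 0.69831312 -0.43710636 -0.7407143 ]
```

View pics/top1.png

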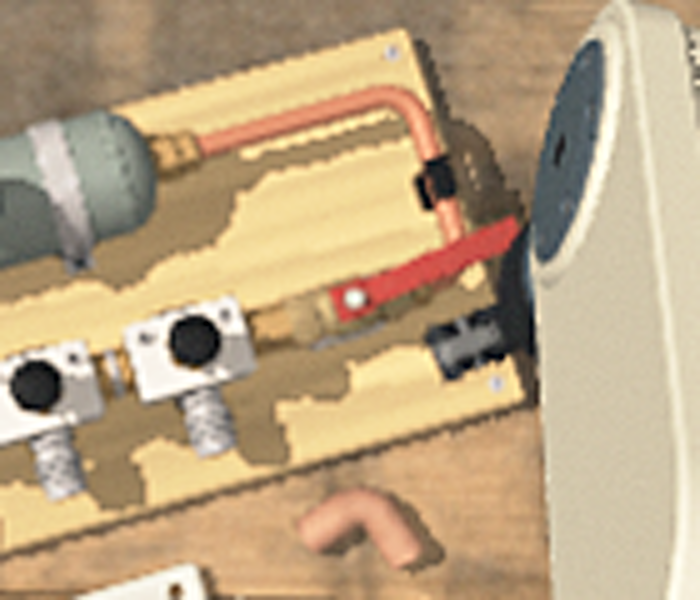

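View pics/scene1.png

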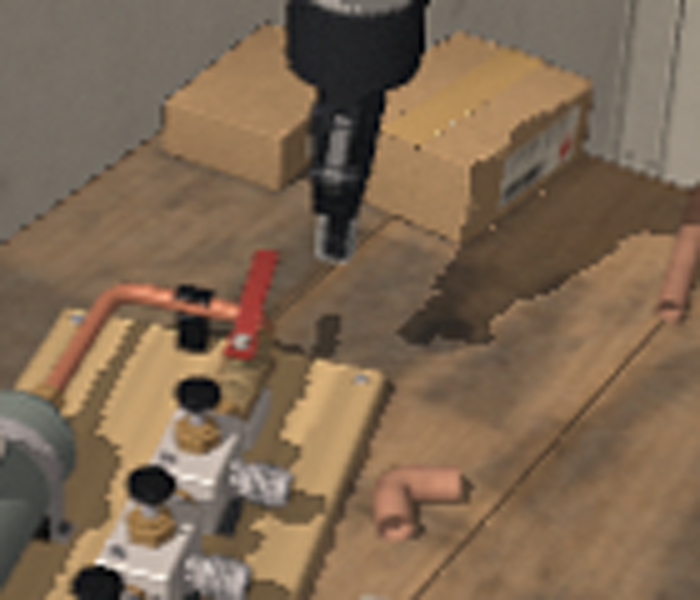

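The top view shows the shut fingertip at crop px (430-500,340), in front of the lever, which runs from (355,298) to (520,225). There is a gap between them. Next I'll plan the arc.

```bash
python3 - <<'E'
from plan import *
np.set_printoptions(precision=2,suppress=True)
S=r.grab_frame("scene");T=r.grab_frame("top");e=r.sense()["eef_pos"];print((proj(S,[e])-[290,110])*5,(proj(T,[e])-[300,140])*5)
y0=r.sense()["tcp_rot"][2]
# lever angle from red pixels, top
h=cv2.cvtColor(T["color"],cv2.COLOR_RGB2HSV);m=(((h[:,:,0]<5)|(h[:,:,0]>175))&(h[:,:,1]>150)&(h[:,:,2]>100))
ys,xs=np.nonzero(m[170:215,350:420]);pts=np.array([onz(T,(x+350,y+170),83)[:2] for x,y in zip(xs,ys)])
d=np.linalg.svd(pts-pts.mean(0))[2][0];d*=np.sign(-d[1]);print("joint",np.arctan2(d[1],d[0])-by+np.pi/2,pts.mean(0),len(pts))
for j in np.linspace(.1,1.5,15):
    p,y=arc(j);print(round(j,2),p,tooldelta(*p,75),round(-np.degrees(y-y0),1))
E
```

```text
[[329.82 297.08]] [[498.86 330.41]]
joint 0.13817556476477688 [553.41 -64.3 ] 188
0.1 [540.57 -91.45] [ 2.12 -0.04  0.05] 1.2
0.2 [547.03 -90.62] [2.74 0.14 0.05] -4.5
0.3 [553.38 -89.15] [3.38 0.26 0.05] -10.2
0.4 [559.54 -87.05] [4.03 0.31 0.05] -16.0
0.5 [565.46 -84.35] [4.68 0.3  0.05] -21.7
0.6 [571.09 -81.06] [5.33 0.23 0.05] -27.4
0.7 [576.36 -77.24] [5.97 0.09 0.05] -33.2
0.8 [581.22 -72.91] [ 6.58 -0.11  0.05] -38.9
0.9 [585.63 -68.11] [ 7.18 -0.38  0.05] -44.6
1.0 [589.53 -62.9 ] [ 7.75 -0.7   0.05] -50.4
1.1 [592.89 -57.32] [ 8.28 -1.08  0.05] -56.1
1.2 [595.68 -51.44] [ 8.77 -1.5   0.05] -61.8
1.3 [597.87 -45.31] [ 9.21 -1.98  0.05] -67.5
1.4 [599.44 -38.98] [ 9.61 -2.5   0.05] -73.3
1.5 [600.37 -32.54] [ 9.95 -3.05  0.05] -79.0
```

The projected TCP doesn't match where the fingertip appears, so I'll check that before moving.

```bash
python3 - <<'E'
from plan import *
print(r.sense()["clock"])
e=r.sense()["eef_pos"]
for c in("scene","top"):
    F=r.grab_frame(c);f=F["color"][:,:,::-1].copy()
    o=(300,140) if c=="top" else (290,110)
    a=cv2.resize(f[o[1]:o[1]+120,o[0]:o[0]+140],(700,600),interpolation=cv2.INTER_CUBIC)
    for dz in(0,50,100):
        q=(proj(F,[e+[0,0,dz]])[0]-o+.5)*5; cv2.circle(a,tuple(int(v) for v in q),4,(0,255,0),-1)
    uv=(371,199.7) if c=="top" else (338,165)
    print(c,proj(F,[onz(F,uv,87)]),F["D"],F["fx"])
    cv2.imwrite(f"pics/{c}2.png",a)
E
```

```text
3.75
scene [[338. 165.]] [-0.08669721  0.          0.          0.          0.        ] 387.76557246033576
top [[371.  199.7]] [-0.07105409  0.          0.          0.          0.        ] 367.2760616134289
```

View pics/top2.png

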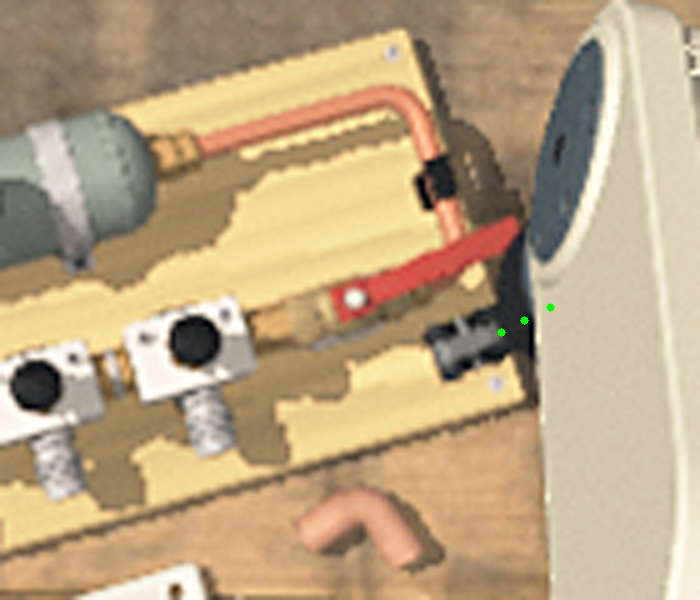

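View pics/scene2.png

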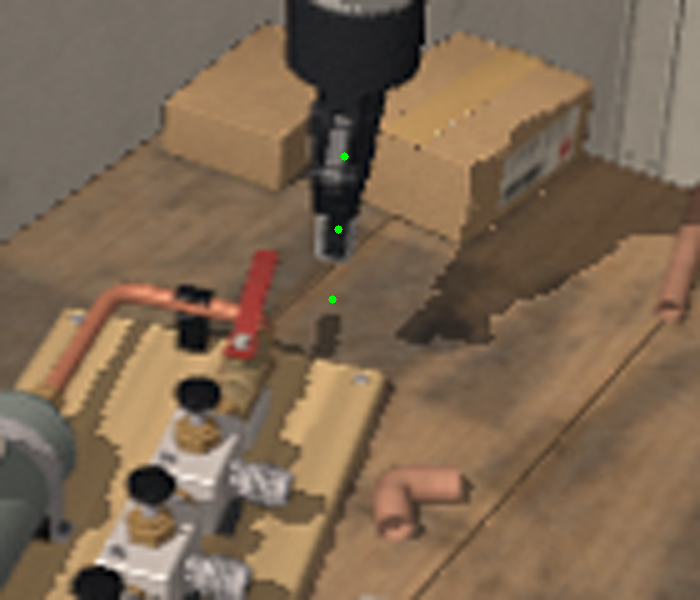

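```bash
python3 - <<'E'
from plan import *
S=r.grab_frame("scene");T=r.grab_frame("top")
sc=lambda x,y:ray(S,(290+x/5-.5,110+y/5-.5)); tp=lambda x,y:ray(T,(300+x/5-.5,140+y/5-.5))
for t in [(432,350),(465,348),(500,340),(513,325)]: print(t,tri(tp(*t),sc(333,258)))
print(tri(tp(520,222),sc(265,252)),"levertip")
print(tri(tp(495,383),sc(361,379)),"screw", onz(T,(300+495/5-.5,140+383/5-.5),18))
for c,F in(("scene",S),("top",T)):
    f=F["color"][:,:,::-1]; o=(370,180) if c=="top" else (325,90)
    cv2.imwrite(f"pics/{c}3.png",cv2.resize(f[o[1]:o[1]+60,o[0]:o[0]+60] if c=="top" else f[o[1]:o[1]+90,o[0]:o[0]+60],None,fx=8 if c=="top" else 6,fy=8 if c=="top" else 6,interpolation=cv2.INTER_CUBIC))
E
```

```text
(432, 350) (array([502.40442306, -54.91827684, 138.14586875]), np.float64(6.945401169567293))
(465, 348) (array([507.63769203, -71.25118529, 126.87592409]), np.float64(0.4424434355275202))
(500, 340) (array([515.2158995 , -89.91476133, 113.54753194]), np.float64(4.184871112699372))
(513, 325) (array([522.04762222, -98.9057379 , 106.06332954]), np.float64(0.8328520111406829))
(array([ 576.37958498, -108.97790659,   83.31293675]), np.float64(0.8713560100139268)) levertip
(array([ 501.16648938, -109.34063272,   18.5855918 ]), np.float64(0.2142020802176489)) screw [ 501.12534057 -109.5227256    18.        ]
```

View pics/top3.png

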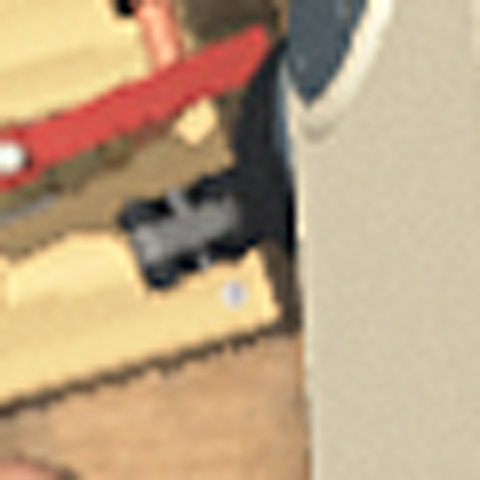

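View pics/scene3.png

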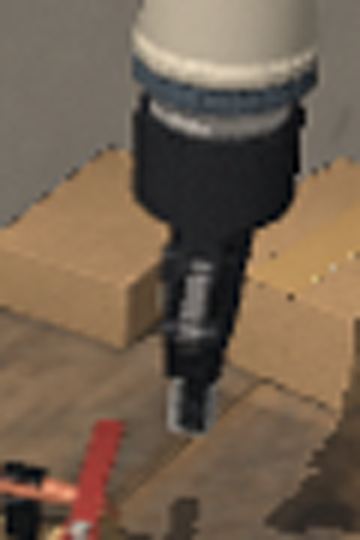

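The top view shows a grey finger part at crop (430-500,345). The scene view shows the finger end at (333,258), with only bench where the reported TCP should be. I'll lift the arm clear and look at the tool with nothing in the way.

Emit:
{"api": "drive_tool", "payload": {"moves": [[1,[-1,0,-4],0],[1,[-2,0,-8],0],[1,[-4,0,-12],0],[1,[-4,-2,-13],0],[1,[-4,-4,-13],0],[1,[-4,-6,-13],0],[1,[-4,-6,-13],0],[1,[-4,-6,-13],0]]}}

```text
clock: 4.95
eef_pos: [460.1, -60.8, 204.2]
tcp_rot: [3.142, -0.0, 0.413]
contact_force: [-0.3, -0.9, -0.4]
opening: -0.002
```

```bash
python3 - <<'E'
from plan import *
s=r.sense();e=s["eef_pos"];print(e,s["tcp_rot"],s["opening"],s["qpos"])
y=s["tcp_rot"][2];ty=np.array([np.sin(y),-np.cos(y),0])
for c in("scene","top"):
    F=r.grab_frame(c);f=F["color"][:,:,::-1].copy()
    cv2.imwrite(f"pics/{c}4raw.png",f)
    a=cv2.resize(f[0:320,160:560] if c=="scene" else f[60:380,200:600],(800,640),interpolation=cv2.INTER_CUBIC)[:600]
    o=(160,0) if c=="scene" else (200,60)
    for dz,col in((0,(0,255,0)),(50,(255,255,0)),(100,(255,0,255))):
        q=(proj(F,[e+[0,0,dz]])[0]-o+.5)*2; cv2.circle(a,tuple(int(v) for v in q),3,col,-1)
    cv2.imwrite(f"pics/{c}4.png",a)
E
```

```text
[460.05580937 -60.75059784 204.21407731] [ 3.14156747e+00 -4.69956100e-04  4.12514016e-01] -0.0019152872008880648 [-1.34703773e-01  9.22680152e-02  1.95809769e+00  2.51428175e-04
  1.09081253e+00  1.02346249e+00]
```

View pics/top4.png

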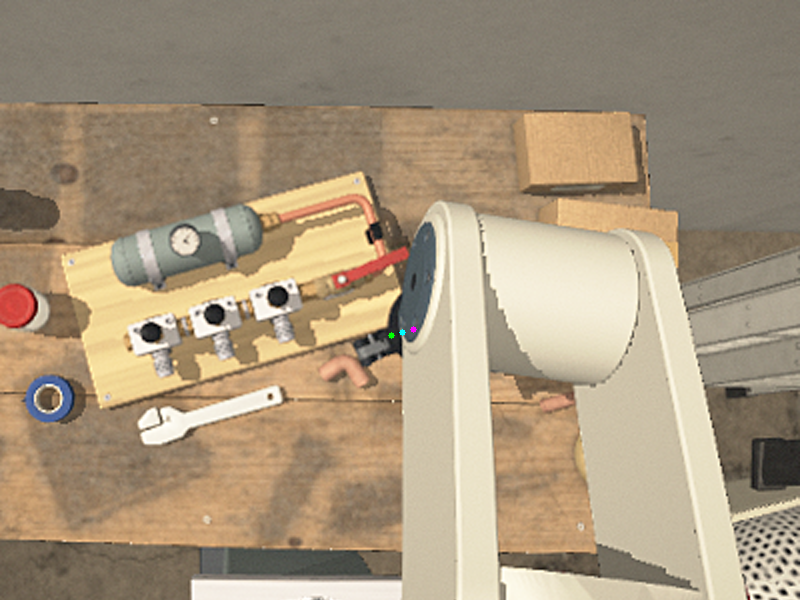

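View pics/scene4.png

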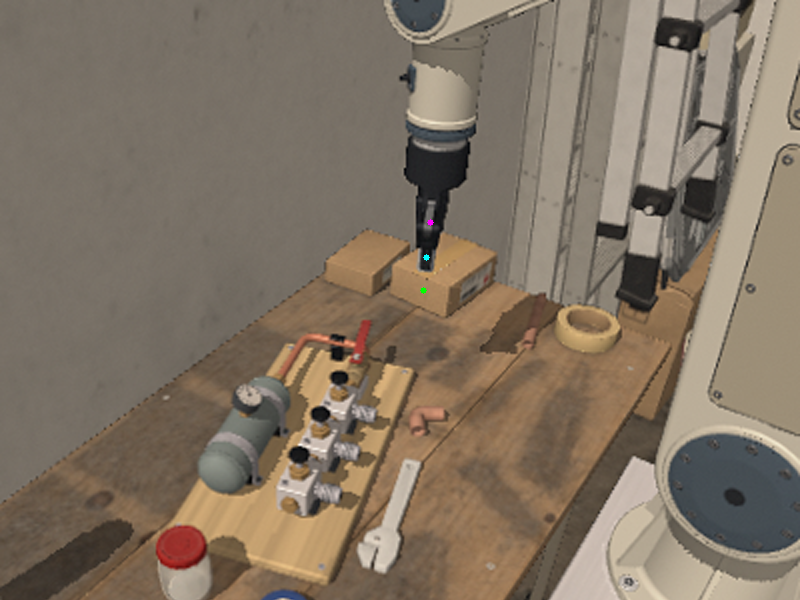

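```bash
python3 - <<'E'
from plan import *
s=r.sense();e=s["eef_pos"]
y=s["tcp_rot"][2];ty=np.array([np.sin(y),-np.cos(y),0])
for c in("scene","top"):
    F=r.grab_frame(c);f=F["color"][:,:,::-1].copy()
    o=(340,50) if c=="scene" else (360,200); w=(70,100) if c=="scene" else (80,70)
    k=6 if c=="scene" else 9
    a=cv2.resize(f[o[1]:o[1]+w[1],o[0]:o[0]+w[0]],None,fx=k,fy=k,interpolation=cv2.INTER_CUBIC)
    for P,col in((e,(0,255,0)),(e+[0,0,13]-42*ty,(255,255,0)),(e+[0,0,13]+42*ty,(255,0,255)),(e+[0,0,73],(0,0,255)),(e+[0,0,73]-42*ty,(0,128,255))):
        q=(proj(F,[P])[0]-o+.5)*k; cv2.circle(a,tuple(int(v) for v in q),4,col,-1)
    cv2.imwrite(f"pics/{c}5.png",a)
E
```

```text
(no output)
```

View pics/top5.png

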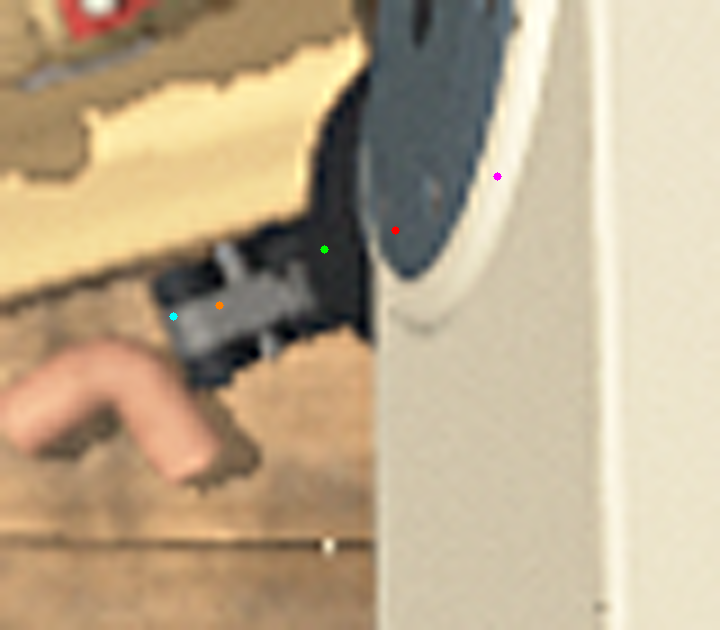

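View pics/scene5.png

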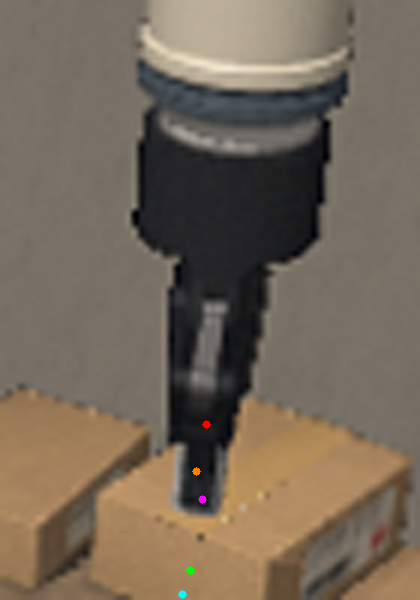

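Emit:
{"api": "drive_tool", "payload": {"moves": [[0,[0,0,0],10],[0,[0,0,0],20],[0,[0,0,0],30],[0,[0,0,0],40],[0,[0,0,0],50],[0,[0,0,0],60],[0,[0,0,0],60],[0,[0,0,0],60]]}}

```text
clock: 6.15
eef_pos: [460.3, -61.6, 204.6]
tcp_rot: [-3.141, -0.001, -0.633]
contact_force: [-0.0, -1.1, -0.6]
opening: 1.003
```

```bash
cat > look.py <<'E'
from plan import *
import sys
n=sys.argv[1]
s=r.sense();e=s["eef_pos"];print(e,s["tcp_rot"],s["opening"],s["contact_force"])
y=s["tcp_rot"][2];ty=np.array([np.sin(y),-np.cos(y),0]);t=[]
for c in("scene","top"):
    F=r.grab_frame(c);f=F["color"][:,:,::-1].copy();k=6
    o=(proj(F,[e+[0,0,40]])[0]-[33,50]).astype(int); o=np.maximum(o,0)
    a=cv2.resize(f[o[1]:o[1]+100,o[0]:o[0]+66],(396,600),interpolation=cv2.INTER_CUBIC)
    q=(proj(F,[e])[0]-o+.5)*k; cv2.circle(a,tuple(int(v) for v in q),4,(0,255,0),-1); print(c,"origin",o)
    t.append(a)
cv2.imwrite(f"pics/{n}.png",np.hstack(t))
E
python3 look.py l6
```

```text
[460.298929   -61.6300176  204.55390508] [-3.14087961e+00 -6.63994397e-04 -6.32794250e-01] 1.0029502646025146 [-0.01884061 -1.05989899 -0.62381316]
scene origin [339  81]
top origin [366 176]
```

View pics/l6.png

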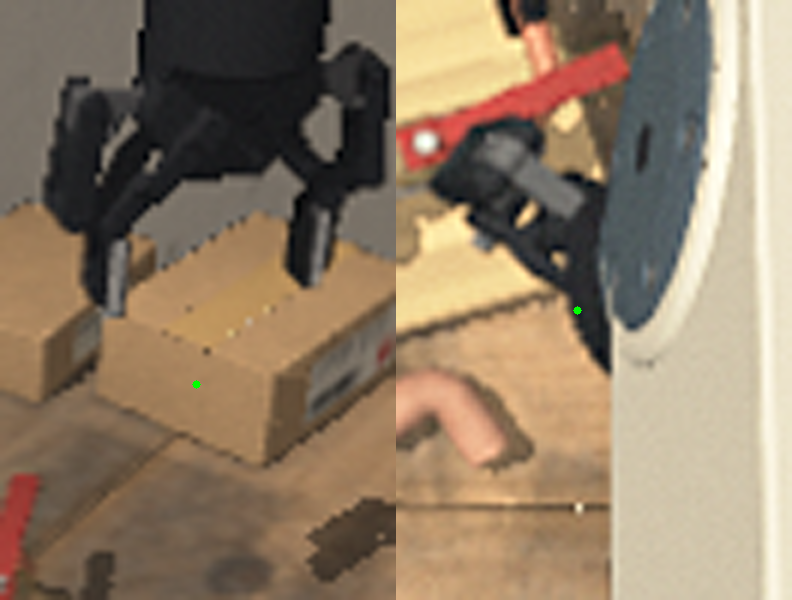

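```bash
python3 - <<'E'
from plan import *
np.set_printoptions(precision=1,suppress=True)
S=r.grab_frame("scene");T=r.grab_frame("top")
sc=lambda x,y:ray(S,(339+x/6-.5,81+y/6-.5)); tp=lambda x,y:ray(T,(366+(x-396)/6-.5,176+y/6-.5))
for a,b in [((103,312),(480,240)),((75,100),(495,130)),((75,215),(445,180)),((103,312),(445,185))]: print(tri(sc(*a),tp(*b)))
for c,F in(("scene",S),("top",T)):
    f=F["color"][:,:,::-1]; o=(335,70) if c=="scene" else (360,180)
    cv2.imwrite(f"pics/{c}7.png",cv2.resize(f[o[1]:o[1]+75,o[0]:o[0]+75] if c=="scene" else f[o[1]:o[1]+60,o[0]:o[0]+60],(600,600),interpolation=cv2.INTER_LANCZOS4))
E
```

```text
(array([483. , -17.1, 253.7]), np.float64(5.288921517810298))
(array([503.1,  -7.7, 348.8]), np.float64(3.53579726030931))
(array([494. ,   0.5, 303.6]), np.float64(2.1810641716956547))
(array([491.7, -10.4, 254.9]), np.float64(16.547944319182424))
```

View pics/top7.png

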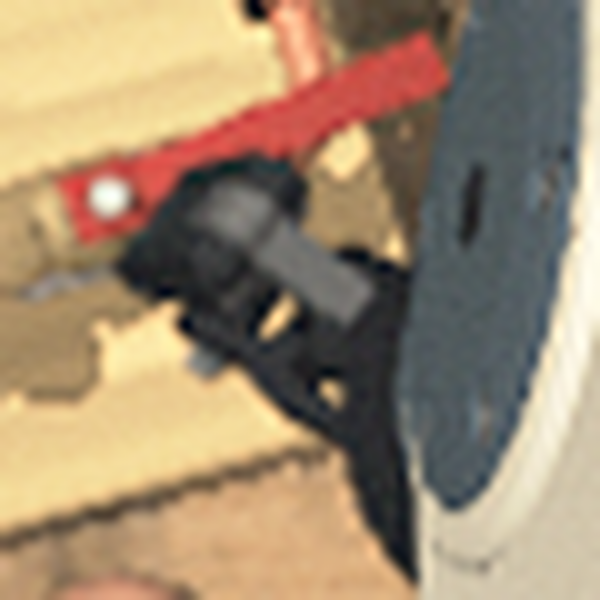

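View pics/scene7.png

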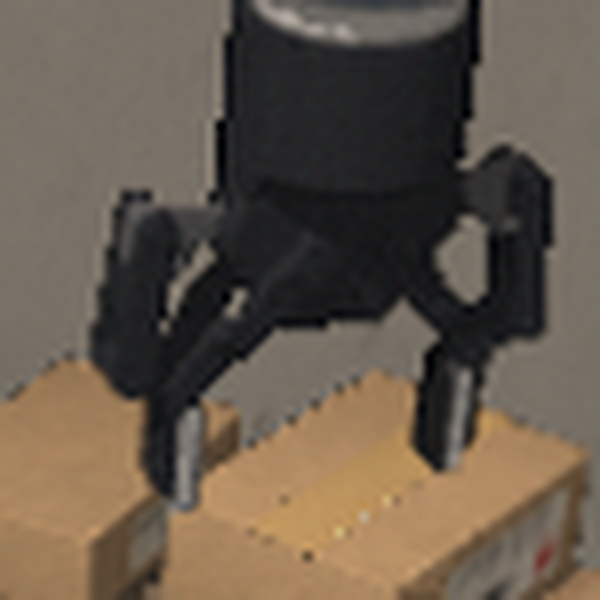

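The fingertips in the scene view, at (185,500) and (450,465), come out about 30-36 mm above the reported TCP. I'll settle this with a gentle touch on empty bench at about (400,-130).

Emit:
{"api": "drive_tool", "payload": {"moves": [[1,[-0.4,4,1],-10],[1,[-0.8,9,3],-20],[1,[-0.8,9,6],-30],[1,[-0.8,9,10],-40],[1,[-0.8,9,14],-50],[1,[-0.8,9,17],-60],[1,[-0.8,9,18.5],-60],[1,[-0.8,9,18.5],-60],[1,[-0.8,9,18.5],-60]]}}

```text
clock: 7.48
eef_pos: [401.1, -129.3, 20.1]
tcp_rot: [3.141, -0.002, 0.412]
contact_force: [-0.4, 0.2, -0.0]
opening: 0.001
```

```bash
python3 look.py l8
```

```text
[ 401.11856678 -129.28672688   20.05498268] [ 3.14092555e+00 -1.52853912e-03  4.12469307e-01] 0.0011639601162500887 [-0.37211189  0.19178767 -0.01351364]
scene origin [362 133]
top origin [377 204]
```

View pics/l8.png

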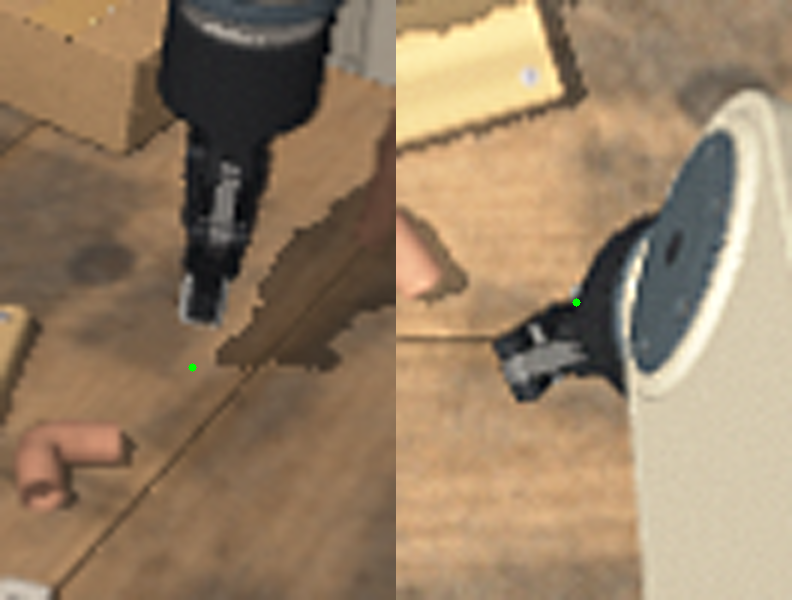

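Emit:
{"api": "drive_tool", "payload": {"moves": [[1,[0,0,0.8],0],[1,[0,0,1.5],0],[1,[0,0,2],0],[1,[0,0,2.2],0],[1,[0,0,2.2],0]]}}

```text
clock: 8.2
eef_pos: [401.2, -129.3, -1.9]
tcp_rot: [3.141, -0.002, 0.412]
contact_force: [0.1, 0.5, -0.4]
opening: -0.0
```

There's no contact at reported z = -2, so the reported TCP really does lie beyond the actual fingertip. I'll keep going down in small steps.

Emit:
{"api": "drive_tool", "payload": {"moves": [[1,[0,0,0.5],0],[1,[0,0,1.0],0],[1,[0,0,1.5],0],[1,[0,0,1.8],0],[1,[0,0,1.8],0]]}}

```text
clock: 8.82
eef_pos: [401.1, -129.3, -20.2]
tcp_rot: [3.141, -0.001, 0.412]
contact_force: [0.4, -0.9, -0.1]
opening: 0.003
```

Emit:
{"api": "drive_tool", "payload": {"moves": [[1,[0,0,0.3],0],[1,[0,0,0.6],0],[1,[0,0,0.8],0],[1,[0,0,0.8],0]]}}

```text
clock: 9.32
eef_pos: [400.9, -129.2, -28.4]
tcp_rot: [3.141, -0.001, 0.412]
contact_force: [0.5, 0.5, 0.6]
opening: 0.0
```

```bash
python3 look.py l9
```

```text
[ 400.91856643 -129.20146477  -28.35791682] [ 3.14131948e+00 -1.06700571e-03  4.12394039e-01] 1.3021374378036887e-05 [0.49561261 0.49875096 0.5872699 ]
scene origin [360 145]
top origin [372 203]
```

View pics/l9.png

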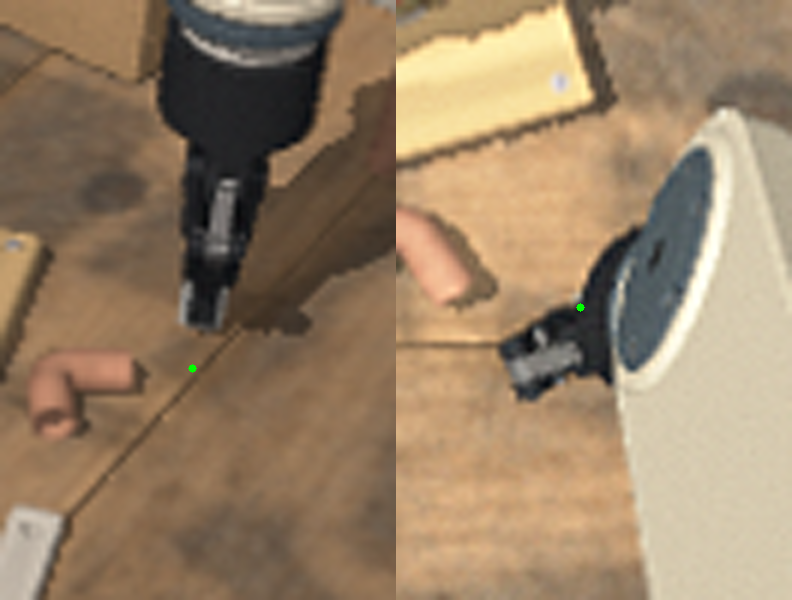

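Emit:
{"api": "drive_tool", "payload": {"moves": [[1,[0,0,0.2],0],[1,[0,0,0.4],0],[1,[0,0,0.5],0],[1,[0,0,0.5],0]]}}

```text
clock: 9.93
eef_pos: [401.1, -129.3, -32.8]
tcp_rot: [3.141, -0.001, 0.412]
contact_force: [-2.7, 0.7, 12.6]
opening: 0.0
```

```bash
python3 - <<'E'
from plan import *
F=r.grab_frame("scene");T=r.grab_frame("top")
for z in(-5,0,5,10): print(z,onz(F,(360+203/6-.5,145+329/6-.5),z))
print(r.sense()["contact_force"],r.sense()["eef_pos"])
E
```

```text
-5 [ 400.66251512 -133.95962104   -5.        ]
0 [ 398.39980569 -128.12236892    0.        ]
5 [ 396.13709627 -122.2851168     5.        ]
10 [ 393.87438685 -116.44786468   10.        ]
[-2.31344422  0.80755529 11.68518258] [ 401.0966659  -129.26196614  -32.7793666 ]
```

The tip touched the bench at reported z = -32.5 mm, so the true tip is about 32 mm above the reported TCP and laterally on axis. I'll apply that offset.

```bash
sed -i 's/^def tooldelta(tx,ty,tz):/def tooldelta(tx,ty,tz):\n    tz=tz-32.3 # true tip offset/' plan.py; python3 - <<'E'
from plan import *
p,y=arc(.1,62,44);print(p,tooldelta(*p,140),tooldelta(*p,75))
E
```

```text
[ 518.3756831  -100.57265198] [ 11.89440321   2.07306983 -14.04793666] [11.89440321  2.07306983 -7.54793666]
```

Emit:
{"api": "drive_tool", "payload": {"moves": [[1,[0,0,-4],0],[1,[0,0,-9],0],[1,[0,0.3,-14],0],[1,[4,0.8,-15],0],[1,[8,1.5,-15],0],[1,[11.9,2.1,-14],0],[1,[11.9,2.1,-12],0],[1,[11.9,2.1,-9.5],0],[1,[11.9,2.1,-7.6],0],[1,[11.9,2.1,-7.6],0],[1,[11.9,2.1,-7.6],0]]}}

```text
clock: 11.4
eef_pos: [518.7, -100.9, 43.9]
tcp_rot: [3.141, -0.002, 0.412]
contact_force: [-0.2, -0.5, -0.1]
opening: 0.0
```

```bash
python3 look.py l10; python3 - <<'E'
from plan import *
np.set_printoptions(precision=2,suppress=True)
y0=r.sense()["tcp_rot"][2]
for j in np.linspace(0,1.5,16):
    p,y=arc(j);print(round(j,2),tooldelta(*p,75),round(-np.degrees(y-y0),1))
E
```

```text
[ 518.70014661 -100.8725018    43.88517866] [ 3.14085081e+00 -1.65556350e-03  4.12378125e-01] 0.00011960561717280257 [-0.16168478 -0.52562394 -0.07644579]
scene origin [324 117]
top origin [367 156]
0.0 [ 1.75 -0.25  0.16] 7.0
0.1 [ 2.35 -0.01  0.16] 1.3
0.2 [2.98 0.17 0.16] -4.4
0.3 [3.62 0.29 0.16] -10.2
0.4 [4.27 0.35 0.16] -15.9
0.5 [4.92 0.34 0.16] -21.6
0.6 [5.56 0.26 0.16] -27.4
0.7 [6.2  0.12 0.16] -33.1
0.8 [ 6.82 -0.08  0.16] -38.8
0.9 [ 7.41 -0.34  0.16] -44.6
1.0 [ 7.98 -0.66  0.16] -50.3
1.1 [ 8.51 -1.04  0.16] -56.0
1.2 [ 9.   -1.47  0.16] -61.7
1.3 [ 9.45 -1.94  0.16] -67.5
1.4 [ 9.85 -2.46  0.16] -73.2
1.5 [10.19 -3.01  0.16] -78.9
```

View pics/l10.png

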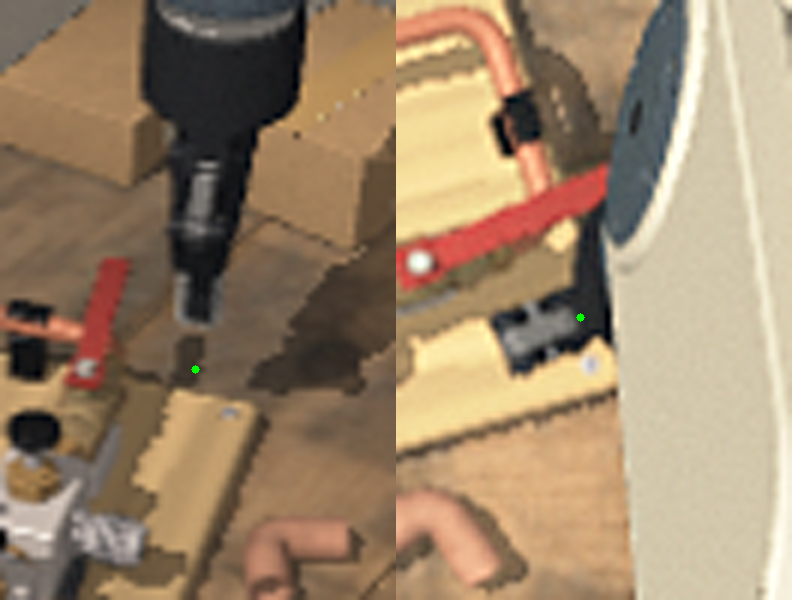

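The tip is in front of the lever with a clear gap: in the scene crop the tip is at (195,322) and the lever runs from (85,370) to (118,262). I'll push the first half of the arc now.

Emit:
{"api": "drive_tool", "payload": {"moves": [[1,[0.8,0,0.1],0],[1,[1.6,0,0.1],0],[1,[2.35,0,0.1],0],[1,[3.0,0.15,0.1],-4],[1,[3.6,0.3,0.1],-10],[1,[4.3,0.35,0.1],-16],[1,[4.9,0.35,0.1],-22],[1,[5.6,0.25,0.1],-27],[1,[6.2,0.1,0.1],-33],[1,[6.8,-0.1,0.1],-39],[1,[6.8,-0.1,0.1],-39]]}}

```text
clock: 12.88
eef_pos: [581.6, -72.5, 43.4]
tcp_rot: [3.139, -0.001, 1.093]
contact_force: [-0.5, 0.2, -0.2]
opening: 0.001
```

```bash
python3 look.py l11; python3 - <<'E'
from plan import *
np.set_printoptions(precision=2,suppress=True)
y0=r.sense()["tcp_rot"][2]
for j in np.linspace(.8,1.6,9):
    p,y=arc(j);print(round(j,2),tooldelta(*p,75),round(-np.degrees(y-y0),1))
E
```

```text
[581.57253575 -72.54697036  43.418157  ] [ 3.13867840e+00 -1.18934139e-03  1.09279081e+00] 0.0012322829748987857 [-0.54878181  0.24162117 -0.1943658 ]
scene origin [301 114]
top origin [356 131]
0.8 [-0.02  0.05  0.06] 0.0
0.9 [0.61 0.22 0.06] -5.7
1.0 [1.25 0.32 0.06] -11.4
1.1 [1.9  0.37 0.06] -17.1
1.2 [2.55 0.34 0.06] -22.9
1.3 [3.2  0.25 0.06] -28.6
1.4 [3.83 0.1  0.06] -34.3
1.5 [ 4.45 -0.12  0.06] -40.1
1.6 [ 5.04 -0.39  0.06] -45.8
```

View pics/l11.png

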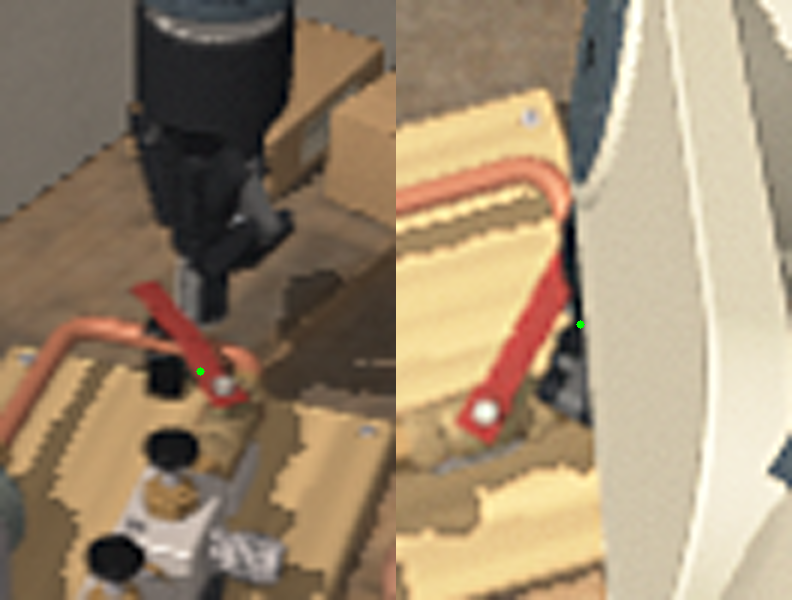

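The lever follows the tip, at about 0.79 rad against the planned 0.8. I'll carry on to about 1.5.

Emit:
{"api": "drive_tool", "payload": {"moves": [[1,[0.6,0.2,0.1],-6],[1,[1.25,0.3,0.1],-11],[1,[1.9,0.35,0.1],-17],[1,[2.55,0.35,0.1],-23],[1,[3.2,0.25,0.1],-29],[1,[3.8,0.1,0.1],-34],[1,[4.2,0,0.1],-37],[1,[4.5,-0.1,0.1],-40],[1,[4.5,-0.1,0.1],-40]]}}

```text
clock: 14.1
eef_pos: [600.5, -32.2, 42.3]
tcp_rot: [3.14, 0.0, 1.787]
contact_force: [-0.5, -1.1, 0.3]
opening: 0.0
```

```bash
python3 look.py l12; cat > lev.py <<'E'
from plan import *
T=r.grab_frame("top")
h=cv2.cvtColor(T["color"],cv2.COLOR_RGB2HSV);m=(((h[:,:,0]<5)|(h[:,:,0]>175))&(h[:,:,1]>150)&(h[:,:,2]>80))
m[:,:340]=0;m[:150]=0;m[215:]=0;m[:,425:]=0
ys,xs=np.nonzero(m);pts=np.array([onz(T,(x,y),83)[:2] for x,y in zip(xs,ys)])
u,s_,v=np.linalg.svd(pts-pts.mean(0));d=v[0]*np.sign(v[0][0]);print("joint",np.arctan2(d[1],d[0])-by+np.pi/2,len(pts),s_)
d=pts.mean(0)-st;print("joint via stem",np.arctan2(d[1],d[0])-by+np.pi/2,d)
E
python3 lev.py
```

```text
[600.51800611 -32.15923447  42.34848255] [3.13958629e+00 4.31413107e-04 1.78728073e+00] 0.00036646518775551606 [-0.47486372 -1.09556749  0.30277919]
scene origin [288 119]
top origin [340 124]
joint 1.4395142747842842 17 [32.29872808  4.65592359]
joint via stem 1.5567503654466228 [76.46420876 21.65304905]
```

View pics/l12.png

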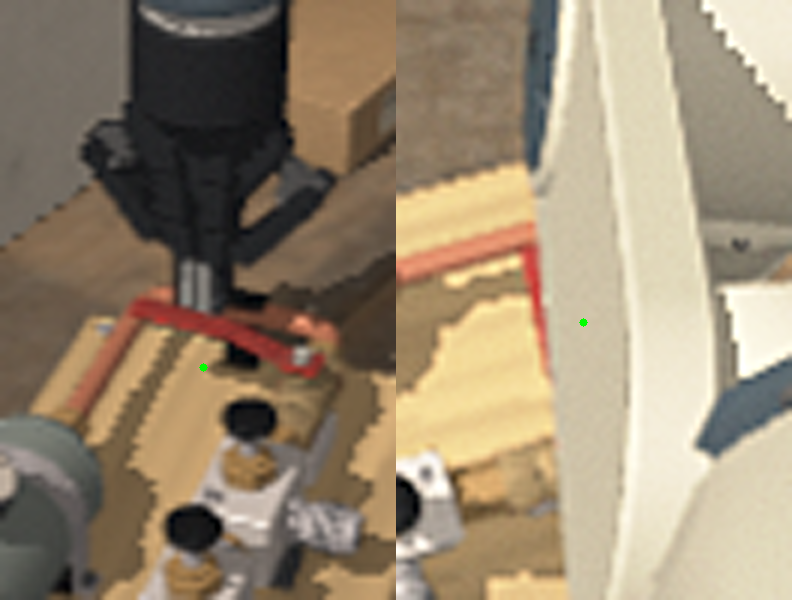

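The lever is near 1.5 rad. I'll nudge it on a little to be clear of the 1.4 threshold.

Emit:
{"api": "drive_tool", "payload": {"moves": [[1,[0.1,0,0],-1],[1,[0.2,0,0],-2],[1,[0.25,0,0],-2],[1,[0.25,0,0],-2]]}}

```text
clock: 14.75
eef_pos: [600.5, -29.8, 42.5]
tcp_rot: [3.139, 0.001, 1.822]
contact_force: [3.3, -2.2, -1.3]
opening: 0.003
```

```bash
python3 - <<'E'
from plan import *
S=r.grab_frame("scene");o=(288,119);f=S["color"][:,:,::-1]
cv2.imwrite("pics/s13.png",cv2.resize(f[150:200,295:355],(720,600),interpolation=cv2.INTER_CUBIC))
a=cv2.resize(f[150:200,295:355],(720,600),interpolation=cv2.INTER_CUBIC)
for j,c in((1.4,(255,0,0)),(1.5,(0,255,0)),(1.57,(255,255,0))):
    fi=by-np.pi/2+j;u=np.array([np.cos(fi),np.sin(fi)])
    for rr in(0,90): 
        q=(proj(S,[[*(st+rr*u),84 if rr==0 else 88]])[0]-[295,150]+.5)*12;cv2.circle(a,tuple(int(v) for v in q),4,c,-1)
cv2.imwrite("pics/s13.png",a)
E
```

```text
(no output)
```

View pics/s13.png

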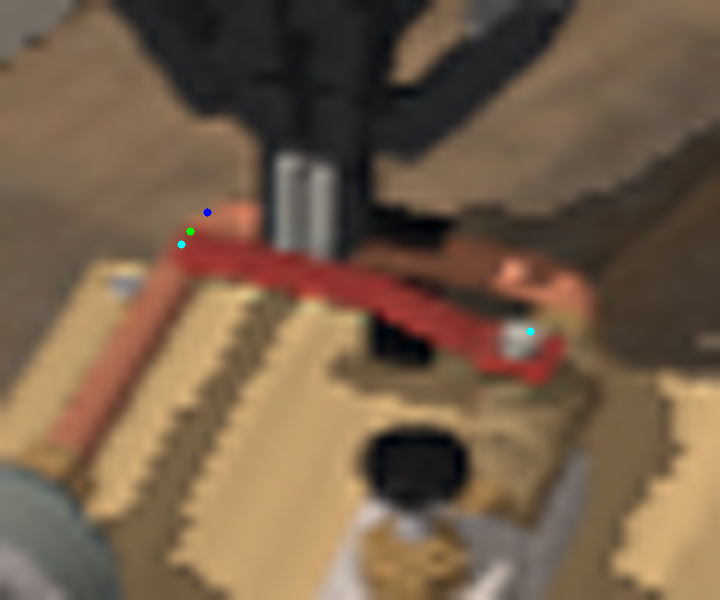

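The lever tip at (190,250) sits on the predicted 1.57 mark, with a light 4 N reaction, so it's at the stop. I'll back off and lift.

Emit:
{"api": "drive_tool", "payload": {"moves": [[1,[-0.8,0,0],0],[1,[-1.8,0,0],0],[1,[-2,0,-3],0],[1,[-2,0,-7],0],[1,[-2,0,-9],0],[1,[-2,0,-9],0]]}}

```text
clock: 15.55
eef_pos: [606.2, -49.7, 133.9]
tcp_rot: [3.136, 0.001, 1.821]
contact_force: [-0.1, 0.2, -0.9]
opening: -0.0
```

```bash
python3 - <<'E'
from plan import *
print(tooldelta(511.3,55.8,135))
E
```

```text
[12.5739155  -6.57941504  3.12407147]
```

Emit:
{"api": "drive_tool", "payload": {"moves": [[1,[3,-1.5,0],0],[1,[6,-3,0],0],[1,[9,-4.6,0],0],[1,[11.5,-6,1],0],[1,[12.6,-6.6,2.5],0],[1,[12.6,-6.6,3.1],0],[1,[12.6,-6.6,3.1],0]]}}

```text
clock: 16.42
eef_pos: [511.0, 55.6, 101.6]
tcp_rot: [3.137, 0.001, 1.821]
contact_force: [-0.9, -0.1, -0.3]
opening: 0.002
```

```bash
python3 look.py l14; python3 - <<'E'
from plan import *
T=r.grab_frame("top");cv2.imwrite("pics/t14.png",T["color"][100:330,160:480,::-1].repeat(2,0).repeat(2,1))
print(tooldelta(511.3,55.8,112))
E
python3 lev.py
```

```text
[511.03290623  55.56872494 101.57946148] [3.13747480e+00 1.25477248e-03 1.82125084e+00] 0.0015577054422361018 [-0.94698261 -0.08039063 -0.34705143]
scene origin [297 127]
top origin [306 156]
[ 0.03408116 -0.05069585  2.29016673]lev.py:6: RuntimeWarning: Mean of empty slice.
  u,s_,v=np.linalg.svd(pts-pts.mean(0));d=v[0]*np.sign(v[0][0]);print("joint",np.arctan2(d[1],d[0])-by+np.pi/2,len(pts),s_)
  ret = ret.dtype.type(ret / rcount)
Traceback (most recent call last):
  File "lev.py", line 6, in <module>
    u,s_,v=np.linalg.svd(pts-pts.mean(0));d=v[0]*np.sign(v[0][0]);print("joint",np.arctan2(d[1],d[0])-by+np.pi/2,len(pts),s_)
           ~~~~~~~~~~~~~^^^^^^^^^^^^^^^^^
numpy.linalg.LinAlgError: 1-dimensional array given. Array must be at least two-dimensional
```

View pics/l14.png

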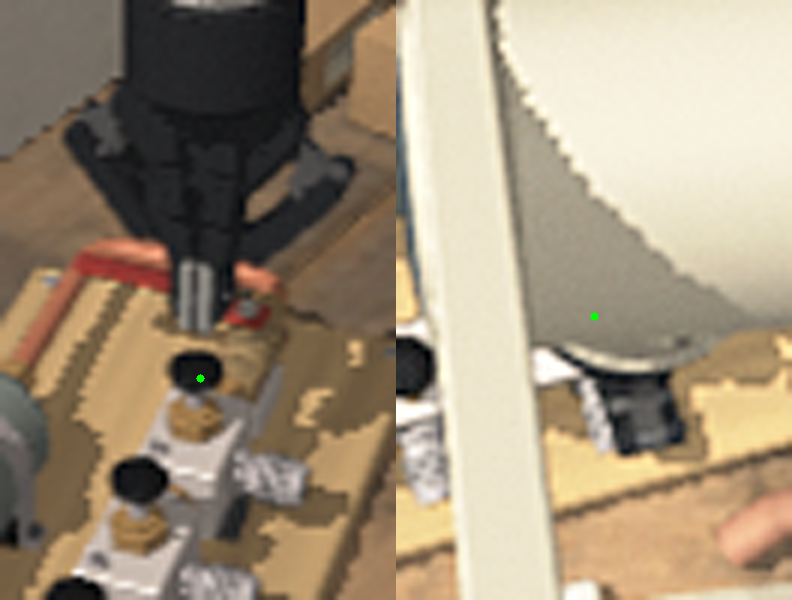

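View pics/t14.png

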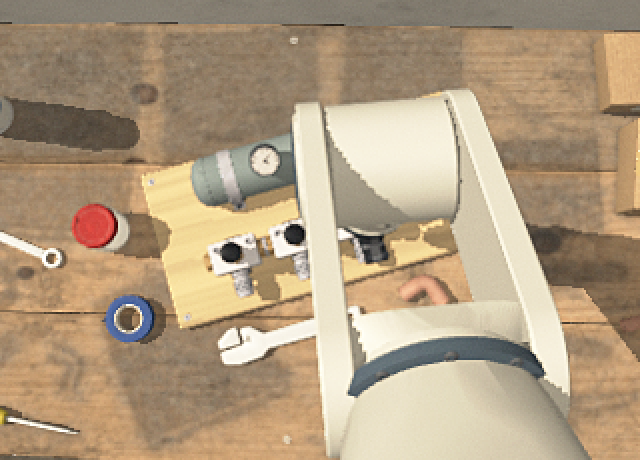

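The tip at (197,328) is right above the near button at (197,370), and the lever still lies across the pipe. I'll press gently.

Emit:
{"api": "drive_tool", "payload": {"moves": [[1,[0,0,1],0],[1,[0,0,1.8],0],[1,[0,0,2.2],0],[1,[0,0,2.4],0],[1,[0,0,2.6],0],[1,[0,0,2.6],0]]}}

```text
clock: 17.38
eef_pos: [512.1, 55.7, 76.7]
tcp_rot: [3.135, 0.002, 1.821]
contact_force: [0.5, -1.1, 0.0]
opening: -0.0
```

Emit:
{"api": "drive_tool", "payload": {"moves": [[1,[0,0,0.15],0],[1,[0,0,0.3],0],[1,[0,0,0.4],0],[1,[0,0,0.4],0]]}}

```text
clock: 17.88
eef_pos: [512.2, 55.7, 72.7]
tcp_rot: [3.135, 0.002, 1.821]
contact_force: [0.2, -0.0, 2.2]
opening: 0.005
```

Emit:
{"api": "drive_tool", "payload": {"moves": [[1,[0,0,0.15],0],[1,[0,0,0.3],0],[1,[0,0,0.4],0],[1,[0,0,0.4],0]]}}

```text
clock: 18.38
eef_pos: [512.2, 55.7, 68.5]
tcp_rot: [3.135, 0.001, 1.821]
contact_force: [0.3, -0.2, 1.0]
opening: -0.002
```

```bash
python3 look.py l15
```

```text
[512.1980587   55.66915336  68.52551497] [3.13518646e+00 1.48685431e-03 1.82073413e+00] -0.0015699705209341022 [ 0.26446336 -0.18023654  1.024618  ]
scene origin [296 137]
top origin [305 157]
```

View pics/l15.png

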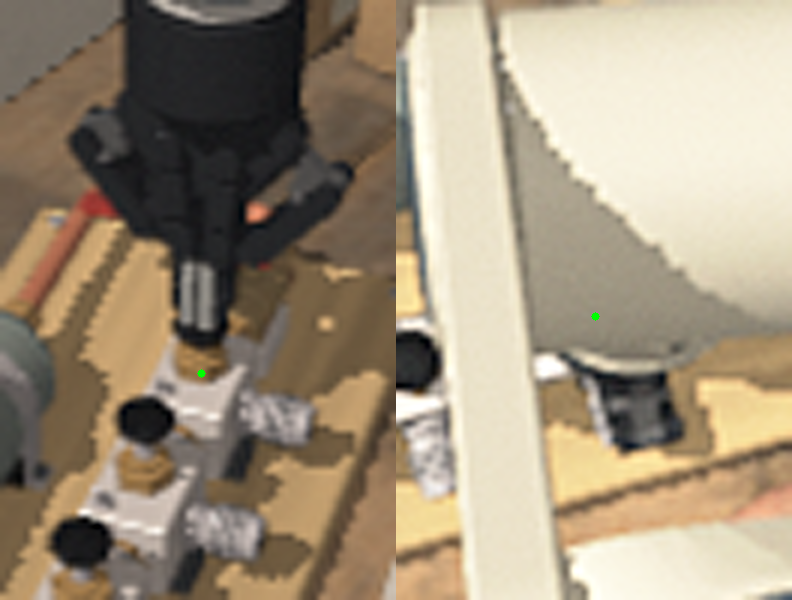

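The button is visibly going down. I'll give it one more millimetre, then lift and look.

Emit:
{"api": "drive_tool", "payload": {"moves": [[1,[0,0,0.1],0],[1,[0,0,0.1],0],[1,[0,0,0.1],0]]}}

```text
clock: 18.85
eef_pos: [512.2, 55.7, 67.5]
tcp_rot: [3.135, 0.002, 1.821]
contact_force: [-0.3, -0.3, 1.1]
opening: -0.003
```

Emit:
{"api": "drive_tool", "payload": {"moves": [[1,[0,0,-1],0],[1,[0,0,-3],0],[1,[0,0,-5],0],[1,[0,0,-5],0]]}}

```text
clock: 19.35
eef_pos: [513.1, 55.8, 119.2]
tcp_rot: [3.132, 0.002, 1.821]
contact_force: [-0.6, 0.3, 0.1]
opening: -0.006
```

```bash
python3 look.py l16; python3 - <<'E'
from plan import *
print(tooldelta(488.4,132.4,135),tooldelta(488.4,132.4,111))
E
```

```text
[513.13894858  55.7753411  119.15564911] [3.13187486e+00 2.02457014e-03 1.82080119e+00] -0.005965401061080111 [-0.5813006   0.33640349  0.09209019]
scene origin [296 121]
top origin [306 154]
[ 8.0157545  -0.36632984  1.47091245] [ 8.0157545  -0.36632984  3.87091245]
```

View pics/l16.png

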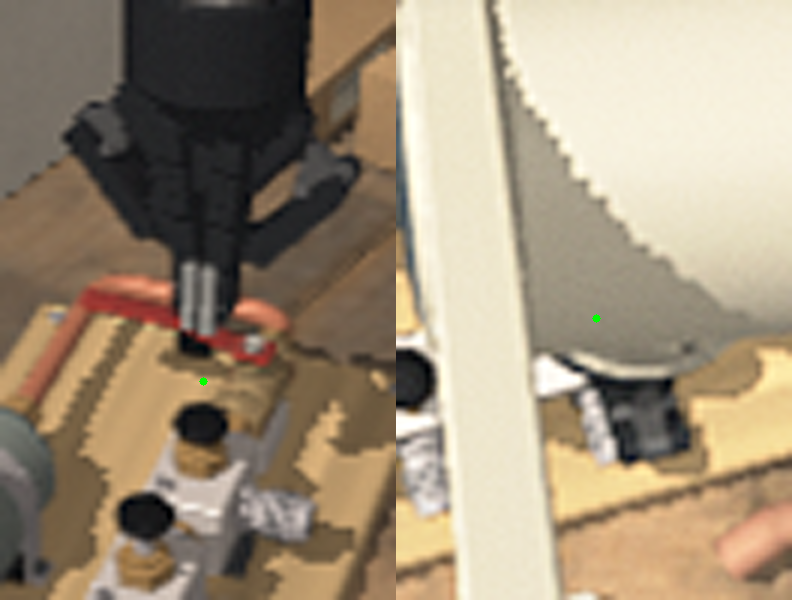

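The near head at (202,425) now sits down on its brass seat, while the mid head at (147,515) still stands proud. On to the middle button.

Emit:
{"api": "drive_tool", "payload": {"moves": [[1,[3,-0.1,0],0],[1,[6,-0.3,0],0],[1,[8,-0.35,0.5],0],[1,[8,-0.35,1.5],0],[1,[8,-0.35,2.7],0],[1,[8,-0.35,3.5],0],[1,[8,-0.35,3.8],0],[1,[8,-0.35,3.8],0]]}}

```text
clock: 20.45
eef_pos: [488.8, 131.9, 79.0]
tcp_rot: [3.135, 0.002, 1.82]
contact_force: [-0.3, 0.8, -0.3]
opening: -0.001
```

```bash
python3 look.py l17
```

```text
[488.83905737 131.93147473  79.03315212] [3.13536638e+00 1.58924347e-03 1.82022812e+00] -0.001426871454470928 [-0.27698486  0.83589722 -0.28203066]
scene origin [287 152]
top origin [273 166]
```

View pics/l17.png

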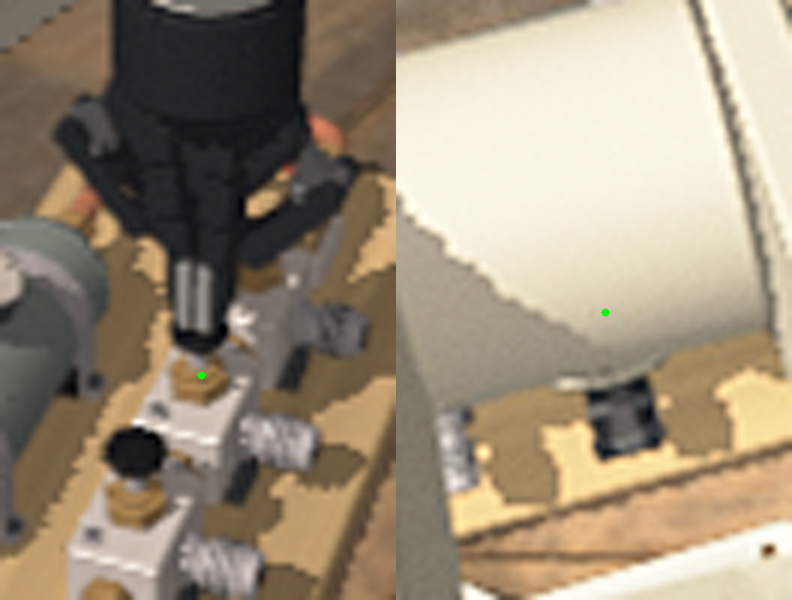

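The tip is centred on the middle button head at (200,335). I'll press 11.5 mm to reported z = 67.5.

Emit:
{"api": "drive_tool", "payload": {"moves": [[1,[0,0,0.15],0],[1,[0,0,0.3],0],[1,[0,0,0.45],0],[1,[0,0,0.6],0],[1,[0,0,0.75],0],[1,[0,0,0.9],0],[1,[0,0,1.05],0],[1,[0,0,1.15],0],[1,[0,0,1.15],0],[1,[0,0,1.15],0]]}}

```text
clock: 21.8
eef_pos: [489.2, 132.2, 67.9]
tcp_rot: [3.135, 0.002, 1.82]
contact_force: [-0.3, 0.3, 2.1]
opening: 0.002
```

Emit:
{"api": "drive_tool", "payload": {"moves": [[1,[0,0,-1],0],[1,[0,0,-3],0],[1,[0,0,-5],0],[1,[0,0,-5],0]]}}

```text
clock: 22.3
eef_pos: [489.7, 132.4, 119.4]
tcp_rot: [3.132, 0.001, 1.82]
contact_force: [0.7, 0.4, 0.2]
opening: -0.003
```

```bash
python3 look.py l18; python3 - <<'E'
from plan import *
print(tooldelta(465.6,208.8,111))
E
```

```text
[489.68758719 132.43835988 119.39530266] [3.13196665e+00 1.45546771e-03 1.82041005e+00] -0.0028639541220677055 [0.69897947 0.41913912 0.15544124]
scene origin [287 139]
top origin [273 164]
[ 7.99789899 -0.32330601  3.9020249 ]
```

View pics/l18.png

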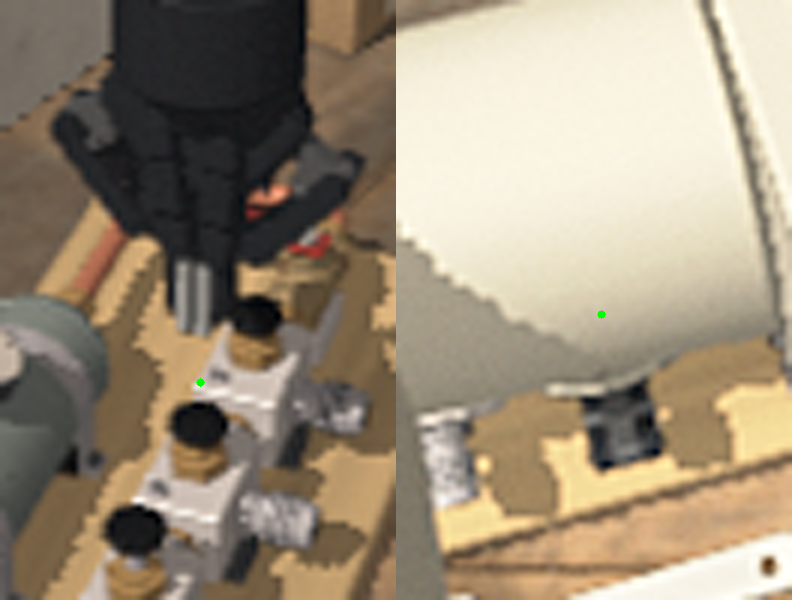

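The near and mid heads, at (257,320) and (200,427), are both seated. The far one at (135,530) is next.

Emit:
{"api": "drive_tool", "payload": {"moves": [[1,[3,-0.1,0],0],[1,[6,-0.3,0],0],[1,[8,-0.35,0.5],0],[1,[8,-0.35,1.5],0],[1,[8,-0.35,2.7],0],[1,[8,-0.35,3.5],0],[1,[8,-0.35,3.8],0],[1,[8,-0.35,3.8],0]]}}

```text
clock: 23.4
eef_pos: [465.6, 208.4, 79.4]
tcp_rot: [3.135, 0.002, 1.82]
contact_force: [0.5, -0.5, -0.6]
opening: -0.0
```

```bash
python3 look.py l19
```

```text
[465.64507748 208.410422    79.37658148] [3.13510498e+00 1.60517729e-03 1.81993434e+00] -0.00017389543844900784 [ 0.51745673 -0.50222466 -0.64183465]
scene origin [276 172]
top origin [241 175]
```

View pics/l19.png

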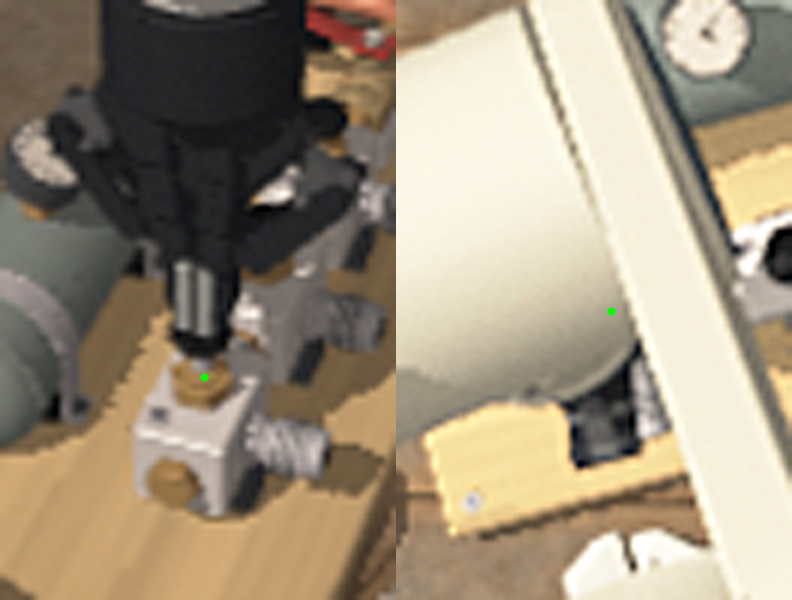

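The tip is on the far head at (200,335). I'll press 11.7 mm.

Emit:
{"api": "drive_tool", "payload": {"moves": [[1,[0,0,0.15],0],[1,[0,0,0.3],0],[1,[0,0,0.45],0],[1,[0,0,0.6],0],[1,[0,0,0.75],0],[1,[0,0,0.9],0],[1,[0,0,1.05],0],[1,[0,0,1.2],0],[1,[0,0,1.2],0],[1,[0,0,1.2],0]]}}

```text
clock: 24.75
eef_pos: [465.9, 208.7, 67.7]
tcp_rot: [3.135, 0.001, 1.82]
contact_force: [1.0, 0.7, 0.8]
opening: 0.004
```

Emit:
{"api": "drive_tool", "payload": {"moves": [[1,[0,0,-1],0],[1,[0,0,-3],0],[1,[0,0,-6],0],[1,[0,0,-10],0],[1,[0,0,-15],0],[1,[0,0,-20],0],[1,[0,0,-20],0]]}}

```text
clock: 25.62
eef_pos: [466.3, 209.5, 272.2]
tcp_rot: [3.127, 0.0, 1.82]
contact_force: [0.6, 0.8, -0.4]
opening: 0.002
```

```bash
python3 - <<'E'
from plan import *
s=r.sense();print(s["eef_pos"],s["contact_force"],s["clock"])
S=r.grab_frame("scene");cv2.imwrite("pics/s20.png",cv2.resize(S["color"][110:310,220:460,::-1],(720,600),interpolation=cv2.INTER_CUBIC))
T=r.grab_frame("top");cv2.imwrite("pics/t20.png",T["color"][100:330,160:480,::-1].repeat(2,0).repeat(2,1))
E
```

```text
[466.29841522 209.46096981 272.22202579] [ 0.56709105  0.75774881 -0.44421044] 25.625
```

View pics/s20.png

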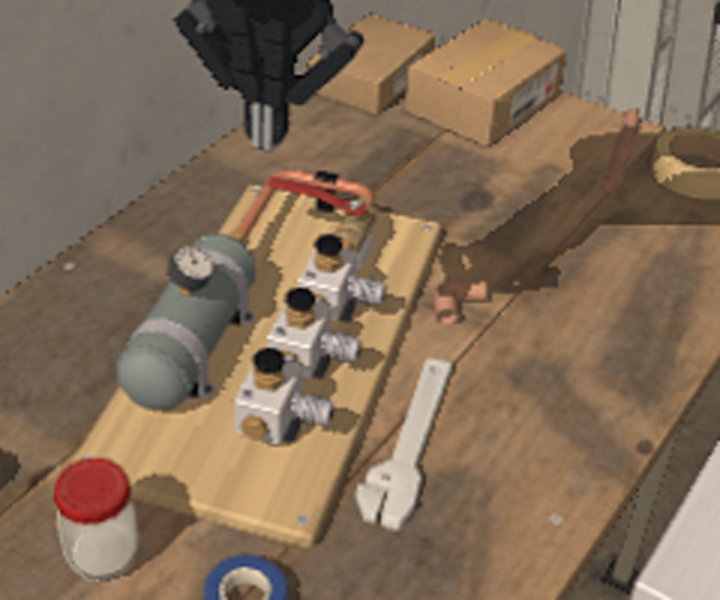

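View pics/t20.png

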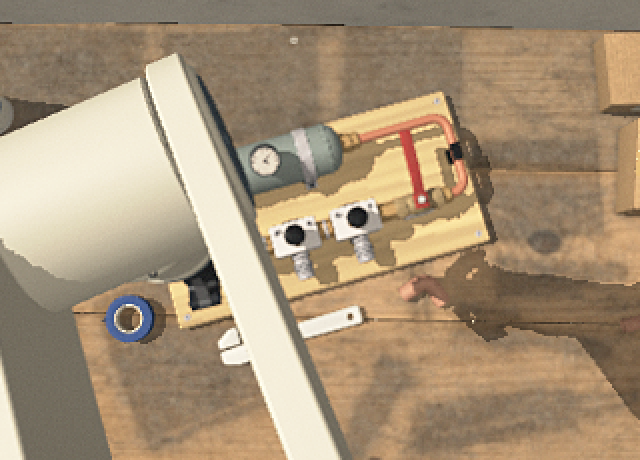

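All three heads are seated in the scene view, at (328,245), (300,300) and (268,362). The top view shows the lever square across the pipe from (422,200) to (405,130). One numerical check before handing in.

```bash
python3 lev.py; python3 - <<'E'
from fit import *
np.set_printoptions(precision=1,suppress=True)
S=r.grab_frame("scene");T=r.grab_frame("top")
blk=lambda s:s.max(2)<60
V=[[511.3,55.8],[488.4,132.4],[465.4,209.1]]
old=[(329.41,188.52),(319.93,206.7),(309.25,226.98)]
for (x,y),g,o in zip(V,[(328,245),(300,300),(268,362)],old):
    b,n=blob(S["color"],(220+g[0]/3,110+g[1]/3),blk)
    zz=np.arange(80,120,.25);f=lambda q:zz[np.argmin([abs(proj(S,[[x,y,z]])[0][1]-q[1]) for z in zz])]
    print(b,n,"z old/new",f(o),f(b))
for uv in [(160+442/2,100+94/2),(160+493/2,100+243/2)]: print("corner",onz(T,uv,18))
for uv in [(190+572/3,130+48/3),(190+645/3,130+270/3)]: print("before",onz(T,uv,18))
E
```

```text
joint 1.5086128975074975 174 [378.77350919  49.53017266]
joint via stem 1.5558996103040132 [42.6546284  12.03970072]
[329.3 191.3] 44 z old/new 105.0 95.5
[319.9 209.4] 56 z old/new 105.0 95.75
[309.4 229.7] 63 z old/new 105.25 96.25
corner [689.9 -64.3  18. ]
corner [ 486.9 -130.8   18. ]
before [692.7 -63.4  18. ]
before [ 490.9 -126.9   18. ]
```

```bash
python3 -c "
from rig import r
print(r.sense()['contact_force']);print(r.sign_off())"
```

```text
[-0.01786748  0.04754908 -1.66774197]
the job is handed in; nothing more can be done
None
```

The valve is shut and all three vents are in, pushed in order from the near one to the far one. I handed the job in at about 26 s of the 53 s allowed; no verdict is reported.

**Last checks**
- **Lever:** the final top picture gives 1.51 to 1.56 rad against the 1.57 stop. The push ended on a light reaction of about 4 N.
- **Vents:** by the scene camera the heads dropped about 9.5, 9.2 and 9 mm, near to far. The largest force reading I saw while pressing was about 2 N, but it is only sampled at the end of each move. I did not measure the peak.
- **Board:** the vent heads kept their image columns to within 0.2 px, so it looks unmoved. Two hand-picked corners disagreed with this by 3 to 6 mm, which I put down to pixel picking.
- **Things round it:** the wrench, elbow, jar and tape looked undisturbed in the last pictures. I did not measure how far each is from where it started.
- **Robot:** it stood clear of everything at hand-in.

**TCP offset:** the reported TCP did not match the robot. The real fingertips sit about 32 mm short of it. I saw this in the pictures and confirmed it with one gentle touch (about 12 N) on bare bench, then corrected for it in all the pushing.

**Network error:** the first top-view hit for the middle vent was really the far one. I used positions fitted from both cameras instead.

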